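# Lock the rotary specimen stage with its index pin

## Task

Lock the rotary microscope stage: take the round-headed index pin from the pin stand and stand it in the guide hole in the stage's top, then turn the stage's knob gently until the hidden disc lets the pin drop in, and press the pin down until its head is flush on the housing. Feel your way: stop turning as soon as the pin catches, never force the pin against the disc, and leave the other pins and the things around alone.

Things in the scene. Friction and masses are not known exactly. Their poses are not given: they have to be found in the camera images.
- stage: The rotary specimen stage: a cream square housing 160 x 160 mm, 56 mm tall, fixed to the bench, with a round dark knob in the middle of its flat top. Origin: centre of its underside, z up. The guide hole lies towards its own -y. Turned by up to about 0.5 rad on the bench.
- guide (a point): Centre of the mouth of the guide hole in the stage, level with the housing's flat top (56 mm above the bench), 58 mm from the knob's axis; axes as the stage's, z up. A vertical round hole 9.5 mm wide and 22 mm long, over the hidden index disc. A pin with its foot 10 mm or more in it stands by itself.
- knob_grip (a point): Point on the knob's axis where to grip it, 24 mm above the housing's flat top; axes as the stage's. The knob: a plain round rubber-covered cylinder, 50 mm in diameter, from 4 to 38 mm above the flat top, one piece with the hidden index disc. It turns without end about the vertical, either way, against about 0.08 N m of friction and stays where it is left; nothing on it shows the disc's angle.
- disc (a point): On the knob's axis, level with the upper face of the hidden index disc, 26 mm below the housing's top; axes as the stage's (it does not turn). The disc is 10 mm thick with four equal 10.5 mm wide holes a quarter turn apart, 58 mm from the axis. At the start the nearest hole is 0.25 rad or more from the guide, so one comes under it within 1.32 rad of turning either way.
- seat (a point): Top of the hidden friction seat at the start: a plug on the guide's axis, 35 mm below its mouth; axes as the stage's. When a hole comes under a pin standing on the disc, the pin falls 9 mm by its weight onto this plug, and then stops the disc after about 0.07 rad more. The plug gives way downward under about 5 N, by up to 9 mm, and stays where pushed.
- core: The fixed post inside the stage that carries the disc with its knob and the friction seat; out of sight. The slender pin bends if pushed against the disc or the seat with more than about 12 N. Origin and axes as the stage's.
- pin_stand: Aluminium block 50 x 160 mm, 36 mm tall, fixed to the bench, with three upright holes in a row along its own y, 52 mm apart, 9.5 mm wide and 30 mm deep. Origin: centre of its underside. A pin stands in each hole; which pin stands where varies.
- index_pin: The index pin: steel, upright, shank 8 mm wide and 42 mm long with a rounded foot, then a plain ROUND head 16 mm wide and 28 mm tall with a flat top. Origin: centre of the foot, z up to the head. About 60 g. Height of the head's underside: in the stand 12 mm above the block; on the disc 16 mm above the housing's top; after the drop 7 mm; fully home 0.
- square_pin: Another pin with the same shank and a SQUARE head 16 mm wide and 20 mm tall; origin at its foot. Not to be used.
- disc_pin: Another pin with the same shank and a flat wide round head, 26 mm in diameter and 10 mm tall; origin at its foot. Not to be used.
- objective: Bystander: microscope objective, a 28 mm wide, 48 mm tall steel turned part standing upright; origin at the centre of its underside
- oil_bottle: Bystander: small amber bottle with black cap, 28 mm wide, 60 mm tall; origin at the centre of its underside
- petri_dish: Bystander: clear flat lidded dish, 94 mm wide, 15 mm tall; origin at the centre of its underside
- sample_jar: Bystander: glass jar with white lid, 60 mm wide, 70 mm tall; origin at the centre of its underside
- stain_bottle: Bystander: amber bottle, 50 mm wide, 120 mm tall; origin at the centre of its underside
- slide_box: Bystander: flat dark box of slides, 90 x 180 mm, 32 mm tall; origin at the centre of its underside
- screwdriver: Bystander: screwdriver with black handle lying flat, about 170 mm long; origin at its underside (the screwdriver's near its middle)
There are look-alikes about, which are no part of the job. Of the things shaped like the stage, the cream one is meant.

How it is judged (in metres and radians):
On the way, in this order (a step that is already met when the one before it is completed fails the run):
1. the index pin's foot is in the guide hole (z of index_pin in the frame of guide below -0.004 m and horizontal distance between index_pin and guide below 0.004 m).
2. the pin has dropped into a hole of the index disc (z of index_pin in the frame of guide below -0.03 m and horizontal distance between index_pin and guide below 0.004 m), for 0.1 s.
At the end, for the whole second after the job is handed in: The index pin is upright in the guide hole, through the disc, with its head down on the housing's top (underside within 1.5 mm of it), centred within 3 mm, at rest and released (z of index_pin in the frame of guide below -0.0405 m and horizontal distance between index_pin and guide below 0.003 m and angle between index_pin's own z axis and vertical below 0.08 rad and linear speed of index_pin below 0.01 m/s); the robot touches nothing.
It fails at once if the pin is forced: more than 12 N between the index pin and the index disc or the friction seat (contact force between index_pin and core above 12 N).
It fails at once if one of the other pins is taken or moved by more than 15 mm (distance of any of square_pin, disc_pin from where it was at the start of the episode above 0.015 m).
It fails at once if a bystander is pushed by more than 30 mm or knocked over (distance of any of objective, oil_bottle, petri_dish, sample_jar, stain_bottle, slide_box, screwdriver from where it was at the start of the episode above 0.03 m or angle between any of objective, oil_bottle, petri_dish, sample_jar, stain_bottle, slide_box, screwdriver's own z axis and vertical above 0.6 rad).
It also fails if it takes over 72 s, if anything falls off the work surface, if the arm or the gripper's body presses on something with over 40 N, if the wrist force passes 120 N, or if a joint passes its speed limit or range.

## Robot

A 6-joint arm with a two-finger parallel gripper is mounted at the origin on the work surface. World frame = base frame: x ahead of the robot, y to its left, z up, the work surface at z = 0. Lengths are in m, angles in degrees, forces in N, time in s.
With the tool pointing down it reaches from about 0.225 to 0.725 m from the base axis. Payload 3.1 kg.
Tool frame: the origin (TCP) lies at the very end of the fingers, on their centre line; the grasp point (between the pads) lies 19 mm behind it; z points along the fingers, x is the direction in which the jaws open and shut, and the axes are right-handed (so a half turn about z gives the same grasp; the last joint's range is limited). The gripper opens to 85 mm and grips with 20 to 120 N. Pads are 22 mm wide; open, the fingers measure 114 mm over their backs; the gripper's body (76 mm by 85 mm) begins 54 mm behind the grasp point. The pads swing forward as they close: fully open they stand 13 mm farther back than shut.
Start: joints at [-78.77, 2.75, 5.684, 92.934, 0, 82.678], TCP at [0.167, -0.498, 0.231] pointing down, gripper open.
Joint ranges: [-166.93, 166.93], [-56.73, 111.36], [-69.38, 81.34], [-121.58, 131.49], [-85.45, 84.26], [-180, 180]. Speed limits (degrees/s): [159.86, 159.86, 180, 180, 180, 180].

## Interface

Orientations are given as [roll, pitch, yaw] about the fixed x, y, z axes, in that order (R = Rz(yaw) Ry(pitch) Rx(roll)).
In Python, from cell import manip, snapshot, calibration, job gives the robot as it stands.
- The arm moves only by the shell command python3 -m handwheel 'ROWS' [OPENING] [FORCE]. ROWS is a JSON object of lists of equal length, an entry for each row: "slide": the shift along the tool's x, y, z in units of 0.02 m (1.0 is 0.02 m), a list of three; "dr": the turn, a rotation vector about the tool's x, y, z in units of pi rad (1.0 is pi rad), a list of three. In form: {"slide": [[tx, ty, tz], ...], "dr": [[rx, ry, rz], ...]}. A call has 1 to 20 rows; each row shifts and turns the commanded pose from where the row before left it, along the tool's axes as they then stand; what a row does not reach is not made up. A row lasts 1/10 s, in which the tool goes at most 50 mm and 8.59 degrees, less where a joint would pass 70% of its speed; a pose out of reach is approached as far as the arm can. A call with a number of a shift or a turn outside -1 to 1 is refused whole. A call with a gripper value outside its range is refused whole. OPENING is the closure, from -1 (fully open) to 1 (shut), so that 0 is half open, set as the call begins (- or left out, the last holds). The fingers move at their own pace and stop on an object; FORCE is the grip in N (left out, the last holds). Time passes only in rows, so rows that do not move let the fingers close. It gives the time, the measured TCP pose, the force and the opening at its end, in the units of the state.
- manip.get_obs(): the state, without advancing time (a new reading comes with each control period).
- snapshot(name): name is "scene" or "top"; returns the picture (480x640x3 uint8, blue, green, red); there is no depth.
- calibration(name): a dict with "K" (3x3 intrinsics, pixels), "rvec" (rotation vector, rad) and "tvec" (3), from world to camera coordinates, as OpenCV has them. Camera axes: x right, y down, z forward; pixel columns grow to the right and rows downward; lengths in m; the calibration is good to about 2 mm. A picture is of the moment at which its call begins. calibration takes no time and is no camera call.
- job.finish_job(): hands the job in, once; it reports no verdict.
The state is a dict: "time": time; "joint_pos": joint angles; "dq": joint speeds; "tau": joint torques, N m; "eef_pos": TCP position; "tool_rot": TCP orientation; "ft_force": force on the tool from outside, world axes, zero at the start; "torque": the same for the moment, N m; "grip_width": finger opening in m.
Only numpy, scipy, OpenCV 4.12 (cv2) and the standard library are available. Lean on these libraries where they do the work, as an engineer would, in place of code of your own. Each camera call takes 0.05 s, during which the arm holds its last target.

## Working session

There is one attempt and no reset: what is moved stays moved. The work goes in short steps, Python scripts to look and compute and a shell command to move; the robot and the scene stay as the last step left them, time stands still between calls to the robot, and variables do not carry over. Pictures are saved under pics/ and viewed, and the job is handed in when it is done.

```bash
ls; mkdir -p pics; python3 - <<'E'
from cell import manip, snapshot, calibration, job
import cv2
for n in("scene","top"):
    cv2.imwrite(f"pics/{n}0.png",snapshot(n)); print(n,calibration(n))
print(manip.get_obs())
E
```

```text
pics
scene {'K': array([[593.12222072,   0.        , 306.46287092],
       [  0.        , 593.12222072, 246.41980871],
       [  0.        ,   0.        ,   1.        ]]), 'rvec': array([ 2.01573062,  0.83521045, -0.42576406]), 'tvec': array([-0.47390048, -0.08226443,  1.79028667])}
top {'K': array([[624.58614526,   0.        , 312.98319611],
       [  0.        , 624.58614526, 239.57813739],
       [  0.        ,   0.        ,   1.        ]]), 'rvec': array([ 2.10810773, -2.12773671,  0.22154423]), 'tvec': array([0.1569748 , 0.52647412, 1.47655968])}
{'time': 0.1, 'joint_pos': array([-7.87718839e+01,  2.79000972e+00,  5.60069022e+00,  9.29335714e+01,
        7.80119129e-04,  8.26794689e+01]), 'dq': array([-0.01675316, -0.15929714,  0.21941186, -0.07051372, -0.06603235,
        0.01450005]), 'tau': array([ 3.22321677e-03, -3.39850616e+01,  3.20935786e+01,  1.58004393e-02,
       -9.58847636e-05, -1.37024557e-06]), 'eef_pos': array([ 0.166908  , -0.4971815 ,  0.23022274]), 'tool_rot': array([-1.79983567e+02,  1.21789827e-01, -7.14513362e+01]), 'ft_force': array([ 0.57435746,  0.13750996, -0.43412834]), 'torque': array([0.01996783, 0.00037561, 0.02012615]), 'grip_width': 0.0852377177785976}
```

View pics/scene0.png

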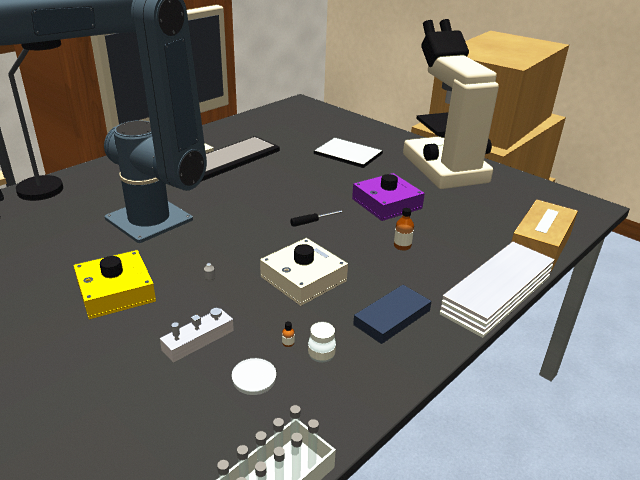

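View pics/top0.png

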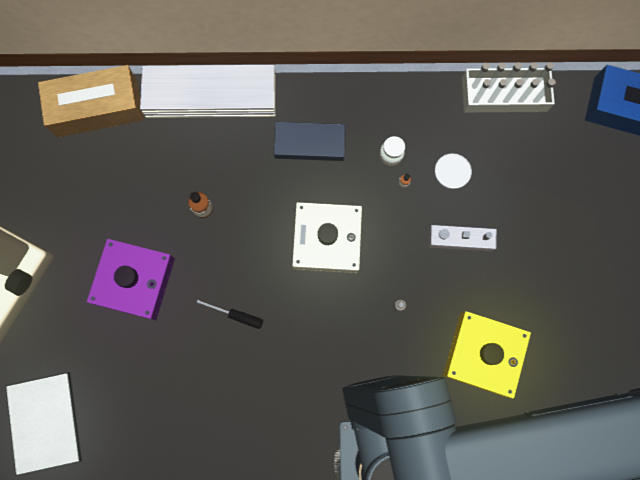

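The cream stage is at top px (327,237) with its guide at (351,237). Its look-alikes are the purple one (130,278) and the yellow one (490,354). In the stand the pin candidates are (444,234), (465,235) and (488,237). I'll check these in a crop.

```bash
python3 - <<'E'
import cv2,numpy as np
t=cv2.imread("pics/top0.png");s=cv2.imread("pics/scene0.png")
a=cv2.resize(t[215:260,420:510],(800,400),interpolation=cv2.INTER_CUBIC)
b=cv2.resize(s[300:360,155:240],None,fx=6,fy=6,interpolation=cv2.INTER_CUBIC)
c=cv2.resize(t[195:280,285:370],None,fx=7,fy=7,interpolation=cv2.INTER_CUBIC)
cv2.imwrite("pics/c1.png",a);cv2.imwrite("pics/c2.png",b);cv2.imwrite("pics/c3.png",c)
E
```

```text
(no output)
```

View pics/c1.png

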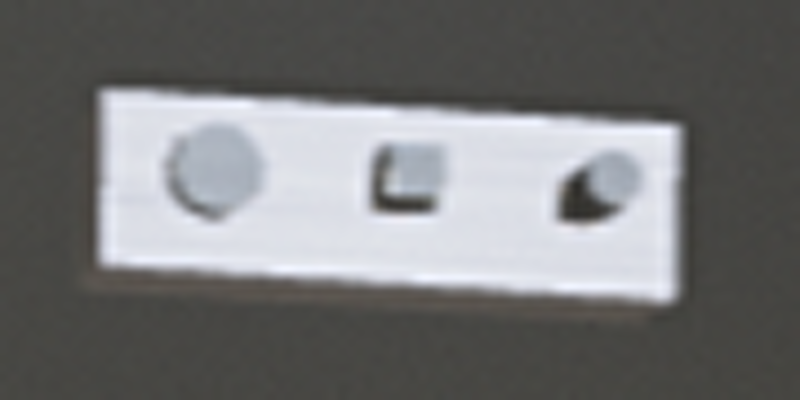

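View pics/c2.png

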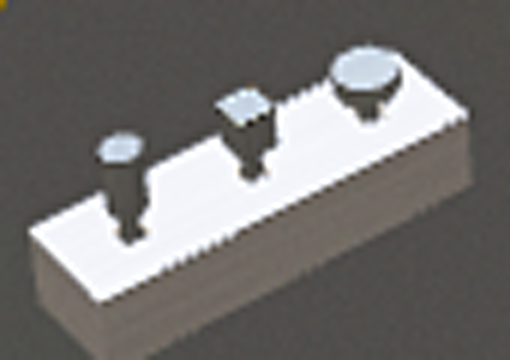

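View pics/c3.png

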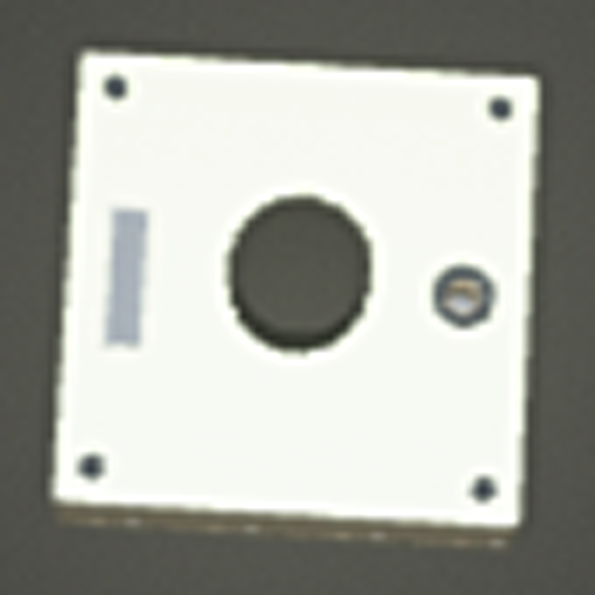

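The index pin (tall, narrow, round head) is the one nearest the base in −y, at top px ≈(488.8,235). (444,234) is the wide disc and (465,235) the square. The cream stage's guide is at ≈(351,237). Next I'll measure them.

```bash
cat > h.py <<'E'
import cv2,numpy as np
from cell import calibration
def cam(n):
    c=calibration(n);R=cv2.Rodrigues(np.array(c["rvec"]))[0];return np.array(c["K"]),R,np.array(c["tvec"]).reshape(3)
def ray(n,p,z):
    K,R,t=cam(n);d=R.T@np.linalg.inv(K)@np.array([p[0],p[1],1.]);C=-R.T@t
    return C+d*(z-C[2])/d[2]
def proj(n,X):
    K,R,t=cam(n);q=K@(R@np.array(X)+t);return q[:2]/q[2]
def tri(pa,pb):
    A=[];b=[]
    for n,p in(("top",pa),("scene",pb)):
        K,R,t=cam(n);d=R.T@np.linalg.inv(K)@np.array([p[0],p[1],1.]);d/=np.linalg.norm(d);C=-R.T@t
        P=np.eye(3)-np.outer(d,d);A.append(P);b.append(P@C)
    return np.linalg.lstsq(np.vstack(A),np.hstack(b),rcond=None)[0]
def big(mask):
    c=cv2.findContours(mask,cv2.RETR_EXTERNAL,cv2.CHAIN_APPROX_NONE)[0];return max(c,key=cv2.contourArea)
E
python3 - <<'E'
from h import *
t=cv2.imread("pics/top0.png");s=cv2.imread("pics/scene0.png")
def crop(im,x0,y0,x1,y1,f=8): return cv2.resize(im[y0:y1,x0:x1],None,fx=f,fy=f,interpolation=cv2.INTER_CUBIC)
def un(p,x0,y0,f=8): return np.array([(p[0]+.5)/f-.5+x0,(p[1]+.5)/f-.5+y0])
# stage
c=crop(t,285,195,370,280);g=cv2.cvtColor(c,cv2.COLOR_BGR2GRAY)
r=cv2.minAreaRect(big((g>165).astype(np.uint8)));bx=cv2.boxPoints(r)
P=np.array([ray("top",un(p,285,195),.056) for p in bx]);print("stage",P.round(4).tolist(),P.mean(0),[np.linalg.norm(P[i]-P[i-1]) for i in range(4)])
for i in range(4):
    d=P[i]-P[i-1];print("ang",np.degrees(np.arctan2(d[1],d[0])))
def blob(c,mask,x0,y0,z,name):
    for q in cv2.findContours(mask,cv2.RETR_CCOMP,cv2.CHAIN_APPROX_NONE)[0]:
        if cv2.contourArea(q)>600:
            (x,y),(w,h),_=cv2.minAreaRect(q);m=cv2.moments(q);cc=(m['m10']/m['m00'],m['m01']/m['m00'])
            print(name,un(cc,x0,y0),w/8,h/8,ray("top",un(cc,x0,y0),z))
blob(c,(g<165).astype(np.uint8)*255,285,195,.056,"dark@.056")
# stand
c=crop(t,420,215,510,260);g=cv2.cvtColor(c,cv2.COLOR_BGR2GRAY)
r=cv2.minAreaRect(big((g>150).astype(np.uint8)));bx=cv2.boxPoints(r)
P=np.array([ray("top",un(p,420,215),.036) for p in bx]);print("stand",P.round(4).tolist(),P.mean(0),[np.linalg.norm(P[i]-P[i-1]) for i in range(4)])
k=np.argmax([np.linalg.norm(P[i]-P[i-1]) for i in range(4)]);d=P[k]-P[k-1];d/=np.linalg.norm(d);print("dir",d)
for q in(-.052,0,.052):
    X=P.mean(0)+q*d;print("hole",X,"top px of h.076",proj("top",[X[0],X[1],.076]),proj("scene",[X[0],X[1],.076]))
hsv=cv2.cvtColor(c,cv2.COLOR_BGR2HSV); print("white",c[100*1,200],"head",c[int(20*8),int(69*8)])
E
```

```text
stage [[0.4614, 0.2038, 0.056], [0.6234, 0.1945, 0.056], [0.6126, 0.0292, 0.056], [0.4509, 0.042, 0.056]] [0.53703443 0.1173619  0.056     ] [np.float64(0.16211954706229917), np.float64(0.1622747279925481), np.float64(0.1656089593225587), np.float64(0.16218668980105633)]
ang 86.29271132631436
ang -3.2963836417565684
ang -93.74207239284164
ang 175.47111195218042
dark@.056 [350.75251403 236.85957366] 8.519063949584961 8.670647621154785 [0.53326542 0.05963183 0.056     ]
dark@.056 [327.30757934 233.67886191] 22.375 20.5 [0.54172058 0.11688896 0.056     ]
dark@.056 [327. 237.] 84.875 84.875 [0.53341883 0.1177613  0.056     ]
dark@.056 [327.05273296 236.01636613] 67.22273254394531 65.09407043457031 [0.53587651 0.11759702 0.056     ]
stand [[0.5166, -0.1369, 0.036], [0.5675, -0.1425, 0.036], [0.5556, -0.3058, 0.036], [0.5047, -0.2992, 0.036]] [ 0.53608915 -0.22107985  0.036     ] [np.float64(0.16271942900515313), np.float64(0.05128505246762692), np.float64(0.16379812804351981), np.float64(0.05129553595249531)]
dir [-0.07312376 -0.99732287  0.        ]
hole [ 0.53989159 -0.16921906  0.036     ] top px of h.076 [445.73483008 231.68326475] [215.25113979 305.04698068]
hole [ 0.53608915 -0.22107985  0.036     ] top px of h.076 [467.2155511 233.0380003] [195.48976142 314.63374939]
hole [ 0.53228672 -0.27294063  0.036     ] top px of h.076 [488.70715132 234.39342198] [174.82468322 324.65892687]
white [236 229 226] head [183 172 165]
```

```bash
cat > rel.py <<'E'
# usage: rel.py x y z yaw : remaining shift in tool axes units, turn units
import sys,numpy as np
from cell import manip
from scipy.spatial.transform import Rotation as Ro
x,y,z,yaw=map(float,sys.argv[1:5])
o=manip.get_obs();R=Ro.from_euler('xyz',o['tool_rot'],degrees=True)
T=Ro.from_euler('xyz',[180,0,yaw],degrees=True)
print("t",round(o['time'],2),"pos",o['eef_pos'].round(4),"rot",o['tool_rot'].round(2),"F",o['ft_force'].round(2),"M",o['torque'].round(3),"w",round(o['grip_width'],4))
d=np.array([x,y,z])-o['eef_pos']
print("slide units now",(R.inv().apply(d)/.02).round(2),"at target rot",(T.inv().apply(d)/.02).round(2),"turn units",((R.inv()*T).as_rotvec()/np.pi).round(4))
E
python3 -m handwheel '{"slide":[[0,0,0],[0,0,0],[0,0,0],[0,0,0],[0,0,0],[0,0,0],[0,0,0],[0,0,0],[0,0,0]],"dr":[[0,0,-0.0469],[0,0,-0.0469],[0,0,-0.0469],[0,0,-0.0469],[0,0,-0.0469],[0,0,-0.0469],[0,0,-0.0469],[0,0,-0.0469],[0,0,0]]}' -0.1 30
python3 rel.py .5323 -.2729 .14 -4
```

```text
time: 1.0
eef_pos: [0.1669, -0.4974, 0.2306]
tool_rot: [-179.9, 0.0, -3.9]
ft_force: [-0.2, -0.1, -0.5]
grip_width: 0.0469
t 1.0 pos [ 0.1669 -0.4974  0.2306] rot [-1.7993e+02  2.0000e-02 -3.9300e+00] F [-0.24 -0.05 -0.53] M [ 0.031 -0.041  0.015] w 0.0469
slide units now [ 17.46 -12.44   4.54] at target rot [ 17.44 -12.47   4.53] turn units [-0.0004  0.0001  0.0004]
```

```bash

python3 -m handwheel '{"slide":[[0.4,-0.3,0],[0.9,-0.65,0.2],[0.95,-0.68,0.25],[0.95,-0.68,0.25],[0.95,-0.68,0.25],[0.95,-0.68,0.25],[0.95,-0.68,0.25],[0.95,-0.68,0.25],[0.95,-0.68,0.25],[0.95,-0.68,0.25],[0.95,-0.68,0.25],[0.95,-0.68,0.25],[0.95,-0.68,0.25],[0.95,-0.68,0.25],[0.95,-0.68,0.25],[0.95,-0.68,0.25],[0.95,-0.68,0.25],[0.95,-0.68,0.25],[0.9,-0.61,0.3],[0.06,0,0]],"dr":[[0,0,0],[0,0,0],[0,0,0],[0,0,0],[0,0,0],[0,0,0],[0,0,0],[0,0,0],[0,0,0],[0,0,0],[0,0,0],[0,0,0],[0,0,0],[0,0,0],[0,0,0],[0,0,0],[0,0,0],[0,0,0],[0,0,0],[0,0,0]]}'
python3 rel.py .5323 -.2729 .14 -4
python3 - <<'E'
from h import *
from cell import snapshot
for n in("top","scene"):
    im=snapshot(n)
    u,v=map(int,proj(n,[.532,-.273,.076]));c=im[max(v-60,0):v+60,max(u-60,0):u+60]
    cv2.imwrite(f"pics/{n}1.png",cv2.resize(c,None,fx=4,fy=4,interpolation=cv2.INTER_CUBIC))
E
```

```text
time: 3.0
eef_pos: [0.5337, -0.2705, 0.1397]
tool_rot: [-179.9, 0.1, -3.8]
ft_force: [-1.3, 1.0, -0.1]
grip_width: 0.0466
t 3.0 pos [ 0.5337 -0.2705  0.1397] rot [-1.7987e+02  8.0000e-02 -3.8400e+00] F [-1.27  0.97 -0.05] M [0.008 0.008 0.046] w 0.0466
slide units now [-0.06  0.12 -0.01] at target rot [-0.06  0.12 -0.01] turn units [-0.0007  0.0004  0.0009]
```

View pics/scene1.png

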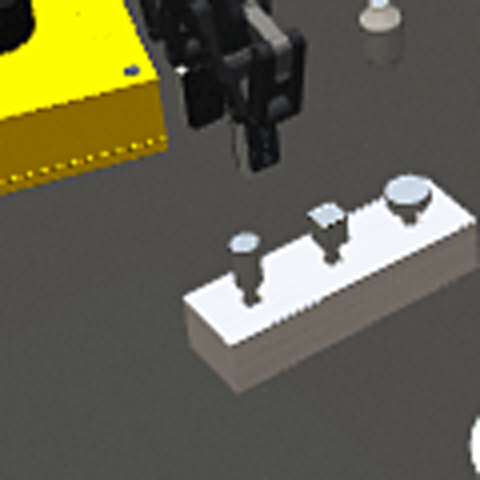

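View pics/top1.png

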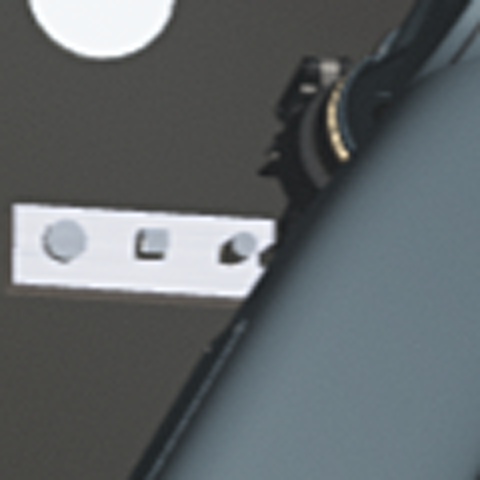

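The scene crop shows the open jaws above and behind the index pin head at (244,243), aligned across the row. In the top view the pin is still visible, with the arm partly over it. I'll descend.

```bash

python3 -m handwheel '{"slide":[[-0.06,0.12,0],[0,0,0.5],[0,0,0.7],[0,0,0.7],[0,0,0.7],[0,0,0.5],[0,0,0.3],[0,0,0]],"dr":[[0,0,0],[0,0,0],[0,0,0],[0,0,0],[0,0,0],[0,0,0],[0,0,0],[0,0,0]]}'
python3 rel.py .5323 -.2729 .049 -4
```

```text
time: 3.9
eef_pos: [0.5302, -0.275, 0.0716]
tool_rot: [-179.9, 0.1, -3.9]
ft_force: [-0.4, 0.0, -0.7]
grip_width: 0.0474
t 3.9 pos [ 0.5302 -0.275   0.0716] rot [-1.7992e+02  1.4000e-01 -3.9100e+00] F [-0.38  0.04 -0.65] M [0.031 0.039 0.006] w 0.0474
slide units now [ 0.1  -0.11  1.13] at target rot [ 0.1  -0.11  1.13] turn units [-0.0004  0.0008  0.0005]
```

```bash

python3 -m handwheel '{"slide":[[0.1,-0.11,0.2],[0,0,0.4],[0,0,0.4],[0,0,0.13],[0,0,0],[0,0,0]],"dr":[[0,0,0],[0,0,0],[0,0,0],[0,0,0],[0,0,0],[0,0,0]]}'
python3 rel.py .5323 -.2729 .049 -4
python3 - <<'E'
from h import *
from cell import snapshot
for n in("top","scene"):
    im=snapshot(n)
    u,v=map(int,proj(n,[.532,-.273,.076]));c=im[max(v-50,0):v+50,max(u-50,0):u+50]
    cv2.imwrite(f"pics/{n}2.png",cv2.resize(c,None,fx=5,fy=5,interpolation=cv2.INTER_CUBIC))
E
```

```text
time: 4.5
eef_pos: [0.5331, -0.2736, 0.0507]
tool_rot: [-180.0, 0.0, -3.9]
ft_force: [-0.0, -0.7, 0.0]
grip_width: 0.0468
t 4.5 pos [ 0.5331 -0.2736  0.0507] rot [-180.      0.     -3.91] F [-0.04 -0.66  0.03] M [-0.019  0.012 -0.042] w 0.0468
slide units now [-0.04 -0.03  0.08] at target rot [-0.04 -0.03  0.08] turn units [-0.      0.      0.0005]
```

View pics/scene2.png

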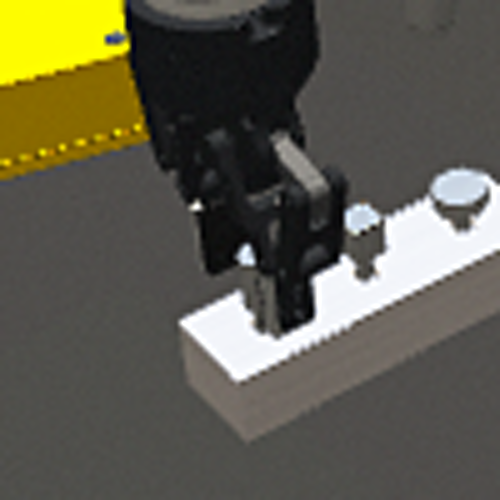

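The pin head is between the jaws, and the neighbour pin is clear of them. I'll close.

```bash

python3 -m handwheel '{"slide":[[-0.02,-0.02,0.05],[0,0,0],[0,0,0],[0,0,0],[0,0,0],[0,0,0]],"dr":[[0,0,0],[0,0,0],[0,0,0],[0,0,0],[0,0,0],[0,0,0]]}' 1 40
python3 rel.py .5323 -.2729 .049 -4
python3 -m handwheel '{"slide":[[0,0,0],[0,0,0]],"dr":[[0,0,0],[0,0,0]]}'
python3 rel.py .5323 -.2729 .049 -4
```

```text
time: 5.2
eef_pos: [0.5329, -0.2732, 0.0499]
tool_rot: [180.0, -0.0, -3.9]
ft_force: [-0.8, -0.1, 0.6]
grip_width: 0.0145
t 5.2 pos [ 0.5329 -0.2732  0.0499] rot [ 1.7999e+02 -2.0000e-02 -3.9100e+00] F [-0.82 -0.11  0.63] M [0.039 0.042 0.002] w 0.0145
slide units now [-0.03 -0.01  0.05] at target rot [-0.03 -0.01  0.05] turn units [ 0.     -0.0001  0.0005]
time: 5.4
eef_pos: [0.5329, -0.2732, 0.0499]
tool_rot: [180.0, -0.0, -3.9]
ft_force: [0.9, 0.4, 0.8]
grip_width: 0.0143
t 5.4 pos [ 0.5329 -0.2732  0.0499] rot [ 1.7999e+02 -2.0000e-02 -3.9100e+00] F [0.86 0.36 0.83] M [ 0.032 -0.026 -0.003] w 0.0143
slide units now [-0.03 -0.01  0.04] at target rot [-0.03 -0.01  0.04] turn units [ 0.     -0.0001  0.0005]
```

```bash

python3 -m handwheel '{"slide":[[0,0,-0.3],[0,0,-0.6],[0,0,-0.7],[0,0,-0.7],[0,0,-0.7],[0,0,-0.7],[0,0,-0.5],[0,0,-0.3],[0,0,0],[0,0,0]],"dr":[[0,0,0],[0,0,0],[0,0,0],[0,0,0],[0,0,0],[0,0,0],[0,0,0],[0,0,0],[0,0,0],[0,0,0]]}'
python3 rel.py .5332 .0595 .14 -3.9
python3 - <<'E'
from h import *
from cell import snapshot
for n in("top","scene"):
    im=snapshot(n)
    u,v=map(int,proj(n,[.532,-.273,.14]));c=im[max(v-50,0):v+70,max(u-60,0):u+60]
    cv2.imwrite(f"pics/{n}3.png",cv2.resize(c,None,fx=5,fy=5,interpolation=cv2.INTER_CUBIC))
E
```

```text
time: 6.4
eef_pos: [0.5326, -0.273, 0.1393]
tool_rot: [-180.0, 0.0, -3.9]
ft_force: [0.2, -0.3, -0.7]
grip_width: 0.0147
t 6.4 pos [ 0.5326 -0.273   0.1393] rot [-1.7998e+02  4.0000e-02 -3.9100e+00] F [ 0.19 -0.33 -0.7 ] M [-0.015  0.08  -0.02 ] w 0.0147
slide units now [ -1.1  -16.59  -0.03] at target rot [ -1.1  -16.59  -0.04] turn units [-0.0001  0.0002 -0.    ]
```

View pics/scene3.png

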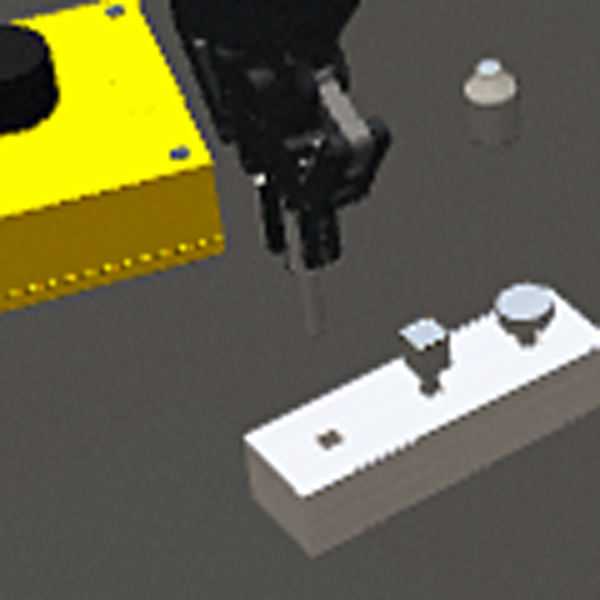

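The pin hangs in the jaws and the stand hole is empty, at crop (330,438). The hole-to-guide displacement in camera space should cancel calibration bias, so I'll compute that.

```bash

python3 - <<'E'
from h import *
u,v=map(int,proj("scene",[.532,-.273,.14]))
p=np.array([330.5/5+max(u-60,0)-.4,438.5/5+max(v-50,0)-.4]);print("hole scene",p,ray("scene",p,.036))
s=cv2.imread("pics/scene0.png")
c=cv2.resize(s[235:305,255:350],None,fx=8,fy=8,interpolation=cv2.INTER_CUBIC);cv2.imwrite("pics/c4.png",c)
print("pred guide",proj("scene",[.5332,.0595,.056]),(proj("scene",[.5332,.0595,.056])-[255,235])*8)
for z in (.03,.056): print(ray("scene",[287,270],z))
E
```

```text
hole scene [176.7 338.3] [ 0.53143896 -0.27231914  0.036     ]
pred guide [286.38582568 269.9551643 ] [251.08660543 279.64131437]
[0.50825556 0.08580046 0.03      ]
[0.534409   0.06047264 0.056     ]
```

View pics/c4.png

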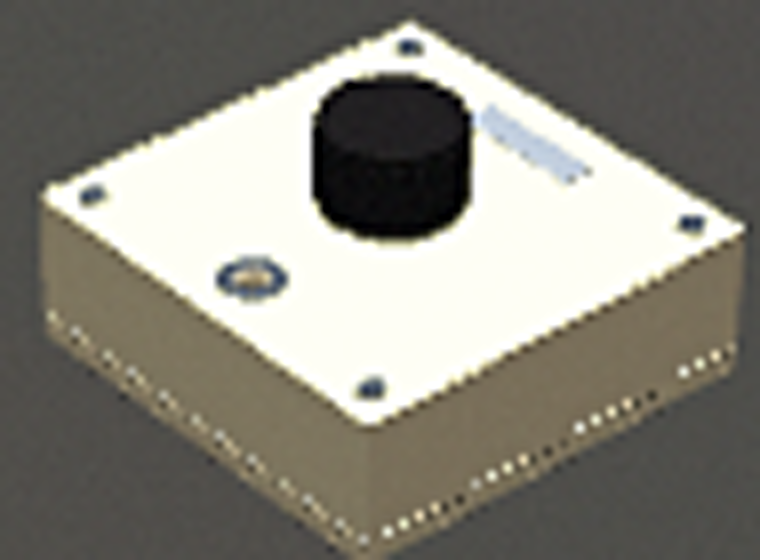

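View pics/top3.png

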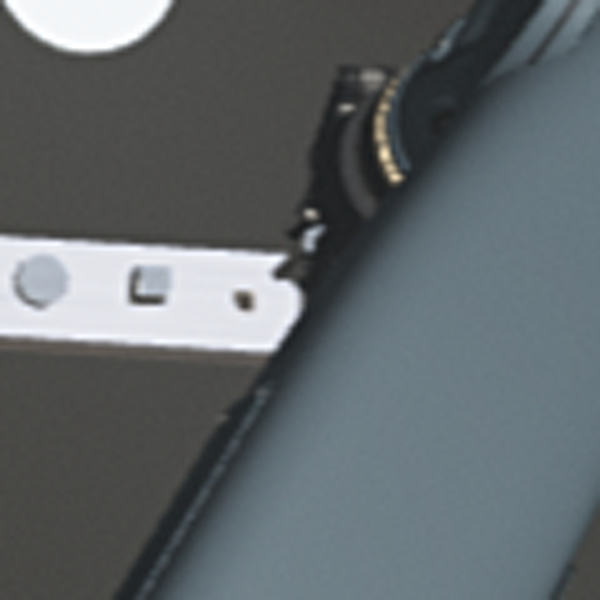

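```bash

python3 - <<'E'
from h import *
u,v=map(int,proj("top",[.532,-.273,.14]))
p=np.array([245/5+max(u-60,0)-.4,299/5+max(v-50,0)-.4]);print("hole top",p,ray("top",p,.036))
p=[286.1,269.4];print("guide scene",ray("scene",p,.056))
E
python3 -m handwheel '{"slide":[[0,-0.3,0],[-0.06,-0.8,0],[-0.06,-0.95,0],[-0.06,-0.95,0],[-0.06,-0.95,0],[-0.06,-0.95,0],[-0.06,-0.95,0],[-0.06,-0.95,0],[-0.06,-0.95,0],[-0.06,-0.95,0],[-0.06,-0.95,0],[-0.06,-0.95,0],[-0.06,-0.95,0],[-0.06,-0.95,0],[-0.06,-0.95,0],[-0.06,-0.95,0],[-0.06,-0.95,0],[-0.06,-0.8,0],[-0.06,-0.3,0],[-0.06,-0.1,0]],"dr":[[0,0,0],[0,0,0],[0,0,0],[0,0,0],[0,0,0],[0,0,0],[0,0,0],[0,0,0],[0,0,0],[0,0,0],[0,0,0],[0,0,0],[0,0,0],[0,0,0],[0,0,0],[0,0,0],[0,0,0],[0,0,0],[0,0,0],[0,0,0]]}'
python3 rel.py .5338 .0588 .14 -3.9
```

```text
hole top [484.6 237.4] [ 0.53318788 -0.27405195  0.036     ]
guide scene [0.53097595 0.06064864 0.056     ]
time: 8.5
eef_pos: [0.5321, 0.06, 0.1398]
tool_rot: [180.0, -0.0, -3.8]
ft_force: [0.1, 0.1, -1.3]
grip_width: 0.0144
t 8.5 pos [0.5321 0.06   0.1398] rot [ 1.7999e+02 -1.0000e-02 -3.7900e+00] F [ 0.09  0.07 -1.34] M [ 0.013 -0.019 -0.045] w 0.0144
slide units now [ 0.09  0.05 -0.01] at target rot [ 0.09  0.05 -0.01] turn units [ 0.0001 -0.      0.0006]
```

```bash

python3 -m handwheel '{"slide":[[0.04,0.02,0],[0,0,0.4],[0,0,0.6],[0,0,0.4],[0,0,0.2],[0,0,0.1],[0,0,0],[0,0,0]],"dr":[[0,0,0],[0,0,0],[0,0,0],[0,0,0],[0,0,0],[0,0,0],[0,0,0],[0,0,0]]}'
python3 rel.py .5331 .0598 .104 -3.9
python3 - <<'E'
from h import *
from cell import snapshot
for n in("top","scene"):
    im=snapshot(n)
    cv2.imwrite(f"pics/{n}4f.png",im)
    u,v=map(int,proj(n,[.532,.06,.07]));c=im[max(v-35,0):v+35,max(u-45,0):u+45]; print(n,u,v)
    cv2.imwrite(f"pics/{n}4.png",cv2.resize(c,None,fx=8,fy=8,interpolation=cv2.INTER_CUBIC))
E
```

```text
time: 9.3
eef_pos: [0.5337, 0.0581, 0.106]
tool_rot: [-180.0, -0.0, -3.9]
ft_force: [-0.2, -0.7, -0.7]
grip_width: 0.0146
t 9.3 pos [0.5337 0.0581 0.106 ] rot [-1.80e+02 -3.00e-02 -3.92e+00] F [-0.18 -0.75 -0.7 ] M [ 0.012 -0.014  0.006] w 0.0146
slide units now [-0.03 -0.08  0.1 ] at target rot [-0.03 -0.08  0.1 ] turn units [-0.     -0.0002 -0.0001]
top 350 236
scene 286 265
```

View pics/scene4.png

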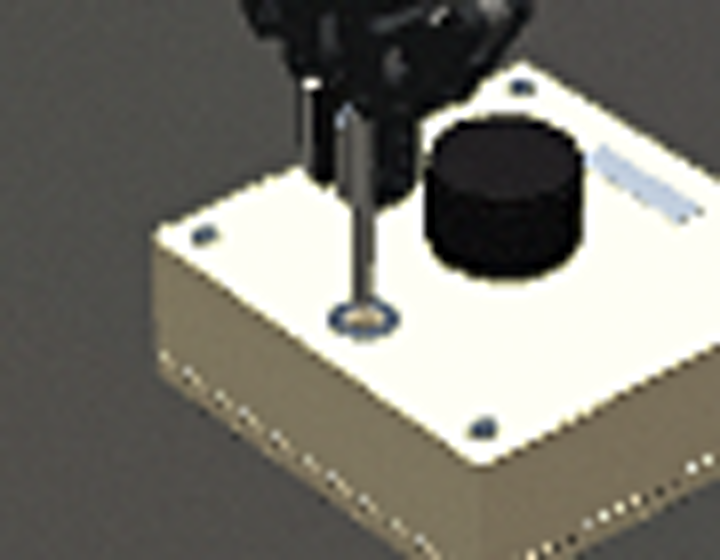

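View pics/top4.png

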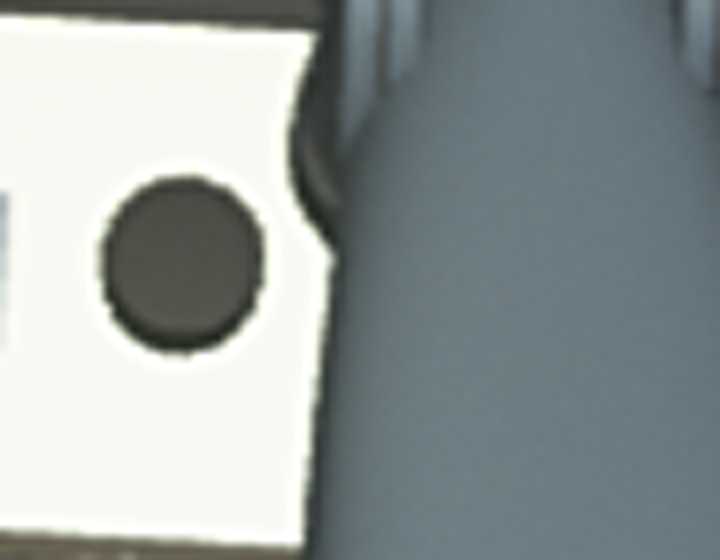

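```bash

python3 -m handwheel '{"slide":[[0,0,0],[0,0,0]],"dr":[[0,0,0],[0,0,0]]}'
python3 rel.py .5331 .0598 .104 -3.9
python3 - <<'E'
from h import *
for z in(.056,.06,.062,.064): print(z,(proj("scene",[.5332,.0597,z])-[241,230])*8)
print((proj("scene",[.5332,.0617,.062])-[241,230])*8,(proj("scene",[.5352,.0597,.062])-[241,230])*8)
# shank centre column in scene by rows
im=cv2.cvtColor(cv2.imread("pics/scene4f.png"),cv2.COLOR_BGR2GRAY)
print(im[250:273,280:294])
E
```

```text
time: 9.6
eef_pos: [0.5336, 0.0582, 0.1061]
tool_rot: [-180.0, -0.0, -3.9]
ft_force: [-0.1, 0.1, -0.7]
grip_width: 0.0149
t 9.6 pos [0.5336 0.0582 0.1061] rot [-1.80e+02 -4.00e-02 -3.91e+00] F [-0.05  0.12 -0.71] M [-0.003  0.012  0.03 ] w 0.0149
slide units now [-0.03 -0.08  0.1 ] at target rot [-0.03 -0.08  0.1 ] turn units [-0.     -0.0002 -0.0001]
0.056 [363.54596322 319.38350121]
0.06 [363.55883073 308.97691661]
0.062 [363.56527874 303.76209804]
0.064 [363.57173628 298.53957259]
[368.16489304 301.19329191] [368.0101593  306.42510809]
[[ 26  12  17  86  66  94  91  63  15  20  17  30  22  97]
 [ 23   7  12  81  65  94  90  48  29  24  18  13  19  95]
 [ 59  10  37  80  65  92  93  49  30  19  29  30  19 121]
 [249 124 200  70  60  92  92  49  16  14  21  27  56 254]
 [255 255 255  97  64  92  89  51   9  13  10  52 207 255]
 [254 254 255 251 138  90  87  64  17  68 106 234 255 255]
 [253 253 254 255 253  61  87  83 134 237 255 255 255 255]
 [253 253 253 254 252  71  77 101 255 255 254 254 254 255]
 [253 253 253 254 252  73  73  91 255 254 253 253 254 255]
 [253 253 253 254 252  71  74  89 255 254 253 253 254 255]
 [253 253 253 254 252  69  75  92 255 254 253 253 254 255]
 [253 253 253 254 252  71  75  90 255 254 253 253 254 254]
 [253 253 253 254 252  72  74  95 255 254 253 253 253 254]
 [253 253 253 254 252  70  76 153 255 254 253 253 253 254]
 [253 253 253 254 252  70  73 151 255 254 253 253 253 253]
 [253 253 253 254 252  68  76 151 255 254 253 253 253 253]
 [253 253 254 255 252  71  76 149 255 254 254 253 253 253]
 [253 254 254 255 206  78  75  78 158 252 254 254 253 253]
 [254 254 207  81  97 125 124 152 102  94 218 254 254 253]
 [254 255  89  95 192 200 164 166 199  91  97 252 254 253]
 [254 255  86  90 133 105 113 116 143  86 111 253 254 253]
 [254 254 215 122 120  97 101  94 103 116 233 254 254 253]
 [254 254 255 255 253 167 170 173 232 249 254 254 253 253]]
```

```bash

python3 -m handwheel '{"slide":[[-0.03,-0.055,0],[0,0,0.1],[0,0,0.1],[0,0,0.1],[0,0,0]],"dr":[[0,0,0],[0,0,0],[0,0,0],[0,0,0],[0,0,0]]}'
python3 rel.py .533 .0593 .100 -3.9
python3 -m handwheel '{"slide":[[0,0,0.07],[0,0,0.07],[0,0,0]],"dr":[[0,0,0],[0,0,0],[0,0,0]]}'
python3 rel.py .533 .0593 .100 -3.9
```

```text
time: 10.1
eef_pos: [0.5325, 0.0593, 0.0991]
tool_rot: [180.0, 0.1, -3.9]
ft_force: [0.0, -0.5, -1.4]
grip_width: 0.0147
t 10.1 pos [0.5325 0.0593 0.0991] rot [ 1.80e+02  6.00e-02 -3.91e+00] F [ 0.04 -0.49 -1.36] M [-0.029 -0.025 -0.   ] w 0.0147
slide units now [ 0.03 -0.   -0.04] at target rot [ 0.03 -0.   -0.04] turn units [ 0.      0.0003 -0.0001]
time: 10.4
eef_pos: [0.5328, 0.0593, 0.0967]
tool_rot: [-180.0, 0.0, -3.9]
ft_force: [-0.7, -0.4, -0.9]
grip_width: 0.0147
t 10.4 pos [0.5328 0.0593 0.0967] rot [-1.80e+02  1.00e-02 -3.91e+00] F [-0.73 -0.39 -0.93] M [ 0.005  0.027 -0.008] w 0.0147
slide units now [ 0.01  0.   -0.17] at target rot [ 0.01  0.   -0.17] turn units [-0.      0.0001 -0.0001]
```

```bash

python3 -m handwheel '{"slide":[[0,0,0.1],[0,0,0.1],[0,0,0]],"dr":[[0,0,0],[0,0,0],[0,0,0]]}'
python3 rel.py .533 .0593 .090 -3.9
python3 -m handwheel '{"slide":[[0,0,0.1],[0,0,0.1],[0,0,0]],"dr":[[0,0,0],[0,0,0],[0,0,0]]}'
python3 rel.py .533 .0593 .090 -3.9
python3 - <<'E'
from h import *
from cell import snapshot
im=snapshot("scene");c=im[225:300,241:331]
cv2.imwrite("pics/scene5.png",cv2.resize(c,None,fx=8,fy=8,interpolation=cv2.INTER_CUBIC))
E
```

```text
time: 10.7
eef_pos: [0.5329, 0.0594, 0.0926]
tool_rot: [-180.0, 0.0, -3.9]
ft_force: [0.2, 0.6, -0.7]
grip_width: 0.0148
t 10.7 pos [0.5329 0.0594 0.0926] rot [-1.7999e+02  1.0000e-02 -3.9100e+00] F [ 0.24  0.59 -0.73] M [ 0.065 -0.104  0.02 ] w 0.0148
slide units now [0.01 0.   0.13] at target rot [0.01 0.   0.13] turn units [-0.0001  0.     -0.0001]
time: 11.0
eef_pos: [0.5329, 0.0594, 0.0886]
tool_rot: [-180.0, 0.0, -3.9]
ft_force: [0.5, -0.2, -0.9]
grip_width: 0.0145
t 11.0 pos [0.5329 0.0594 0.0886] rot [-179.99    0.     -3.91] F [ 0.54 -0.21 -0.89] M [ 0.062 -0.17   0.015] w 0.0145
slide units now [ 0.    0.   -0.07] at target rot [ 0.    0.   -0.07] turn units [-0.0001  0.     -0.0001]
```

View pics/scene5.png

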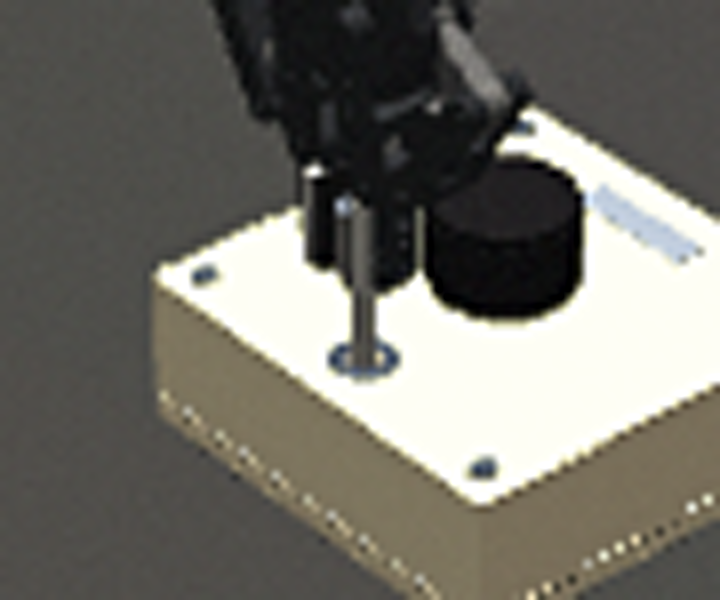

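The shank is in the guide, at crop (365,360), with about 11 mm inside and no axial load. I'll go on to about 20 mm, well above the disc, and release there.

```bash

python3 -m handwheel '{"slide":[[0,0,0.1],[0,0,0.1],[0,0,0]],"dr":[[0,0,0],[0,0,0],[0,0,0]]}'
python3 rel.py .533 .0593 .080 -3.9
python3 -m handwheel '{"slide":[[0,0,0.1],[0,0,0.1],[0,0,0]],"dr":[[0,0,0],[0,0,0],[0,0,0]]}'
python3 rel.py .533 .0593 .080 -3.9
```

```text
time: 11.35
eef_pos: [0.5329, 0.0594, 0.0846]
tool_rot: [-180.0, 0.0, -3.9]
ft_force: [2.6, -0.2, -1.8]
grip_width: 0.0146
t 11.35 pos [0.5329 0.0594 0.0846] rot [-179.99    0.     -3.91] F [ 2.6  -0.15 -1.85] M [ 0.069 -0.278 -0.043] w 0.0146
slide units now [0.01 0.   0.23] at target rot [0.01 0.   0.23] turn units [-0.      0.     -0.0001]
time: 11.65
eef_pos: [0.5329, 0.0594, 0.0806]
tool_rot: [-180.0, 0.0, -3.9]
ft_force: [1.0, 0.2, -0.9]
grip_width: 0.0146
t 11.65 pos [0.5329 0.0594 0.0806] rot [-1.7999e+02  1.0000e-02 -3.9100e+00] F [ 1.    0.24 -0.87] M [ 0.075 -0.224  0.005] w 0.0146
slide units now [0.01 0.   0.03] at target rot [0.01 0.   0.03] turn units [-0.      0.     -0.0001]
```

```bash

python3 -m handwheel '{"slide":[[0.01,0,0.1],[0.01,0,0.07],[0,0,0]],"dr":[[0,0,0],[0,0,0],[0,0,0]]}'
python3 rel.py .533 .0593 .077 -3.9
python3 -m handwheel '{"slide":[[0,0,0],[0,0,0],[0,0,0],[0,0,0]],"dr":[[0,0,0],[0,0,0],[0,0,0],[0,0,0]]}' 0.1 20
python3 rel.py .533 .0593 .077 -3.9
python3 - <<'E'
from h import *
from cell import snapshot
im=snapshot("scene");c=im[225:300,241:331]
cv2.imwrite("pics/scene6.png",cv2.resize(c,None,fx=8,fy=8,interpolation=cv2.INTER_CUBIC))
E
```

```text
time: 11.95
eef_pos: [0.533, 0.0593, 0.0771]
tool_rot: [180.0, 0.0, -3.9]
ft_force: [-0.5, 0.3, -0.9]
grip_width: 0.0149
t 11.95 pos [0.533  0.0593 0.0771] rot [ 1.80e+02  4.00e-02 -3.91e+00] F [-0.51  0.34 -0.86] M [ 0.06  -0.036 -0.059] w 0.0149
slide units now [-0.   -0.    0.01] at target rot [-0.   -0.    0.01] turn units [ 0.      0.0002 -0.0001]
time: 12.35
eef_pos: [0.5334, 0.0593, 0.0777]
tool_rot: [180.0, -0.0, -3.9]
ft_force: [0.2, 0.3, 0.3]
grip_width: 0.0385
t 12.35 pos [0.5334 0.0593 0.0777] rot [ 1.80e+02 -2.00e-02 -3.91e+00] F [0.22 0.29 0.31] M [ 0.007 -0.005 -0.05 ] w 0.0385
slide units now [-0.02 -0.    0.03] at target rot [-0.02 -0.    0.03] turn units [ 0.     -0.0001 -0.0001]
```

View pics/scene6.png

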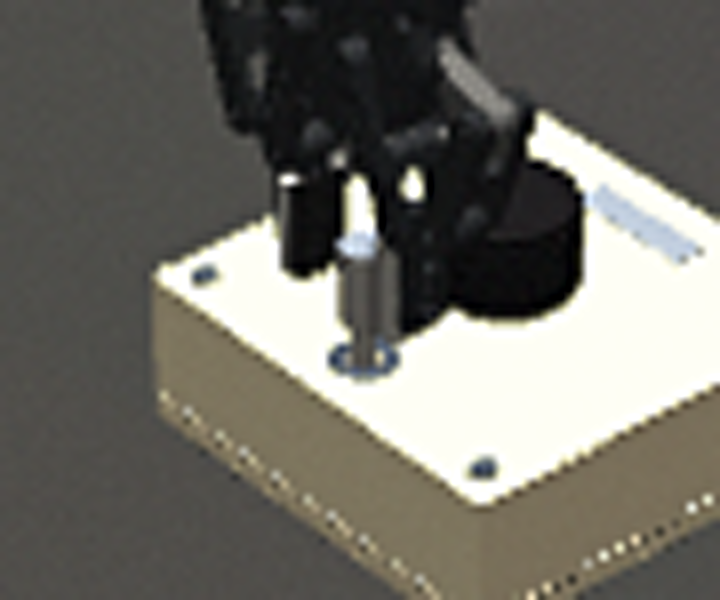

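The pin stands by itself in the guide with its round head clear of the housing, head top at crop (358,243). I'll back off upward, go over the knob and pre-turn.

```bash

python3 -m handwheel '{"slide":[[0,0,-0.2],[0,0,-0.5],[0,0,-0.9],[0,0,-0.9],[0,0,-0.8],[0,0,-0.4],[0,-0.4,0],[0,-0.8,0],[0,-0.8,0],[0,-0.6,0],[0,-0.3,0],[0,0,0]],"dr":[[0,0,0],[0,0,0],[0,0,0],[0,0,0],[0,0,0],[0,0,0],[0,0,0],[0,0,0],[0,0,0],[0,0,0],[0,0,0],[0,0,0]]}'
python3 -m handwheel '{"slide":[[0,0,0],[0,0,0],[0,0,0],[0,0,0],[0,0,0],[0,0,0],[0,0,0]],"dr":[[0,0,-0.0444],[0,0,-0.0444],[0,0,-0.0444],[0,0,-0.0444],[0,0,-0.0444],[0,0,0],[0,0,0]]}' -0.4 20
python3 rel.py .5369 .1173 .061 36
python3 - <<'E'
from h import *
from cell import snapshot
for n in("scene","top"):
    im=snapshot(n);cv2.imwrite(f"pics/{n}7f.png",im);u,v=map(int,proj(n,[.535,.1,.07]));c=im[v-50:v+25,u-45:u+45]
    cv2.imwrite(f"pics/{n}7.png",cv2.resize(c,None,fx=8,fy=8,interpolation=cv2.INTER_CUBIC))
E
```

```text
time: 13.6
eef_pos: [0.5369, 0.1184, 0.1509]
tool_rot: [180.0, 0.1, -3.8]
ft_force: [-0.4, -0.7, -0.1]
grip_width: 0.0383
time: 14.3
eef_pos: [0.5372, 0.1169, 0.1514]
tool_rot: [180.0, 0.0, 35.9]
ft_force: [0.3, 0.8, -0.2]
grip_width: 0.0599
t 14.3 pos [0.5372 0.1169 0.1514] rot [1.800e+02 2.000e-02 3.586e+01] F [ 0.34  0.82 -0.17] M [ 0.031  0.001 -0.022] w 0.0599
slide units now [ 0.   -0.03  4.52] at target rot [ 0.   -0.03  4.52] turn units [ 0.      0.0001 -0.0008]
```

View pics/scene7.png

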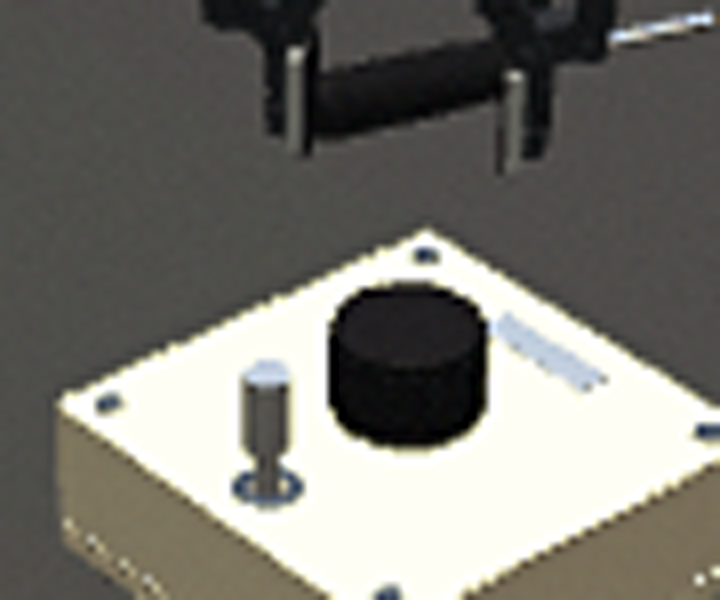

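View pics/top7f.png

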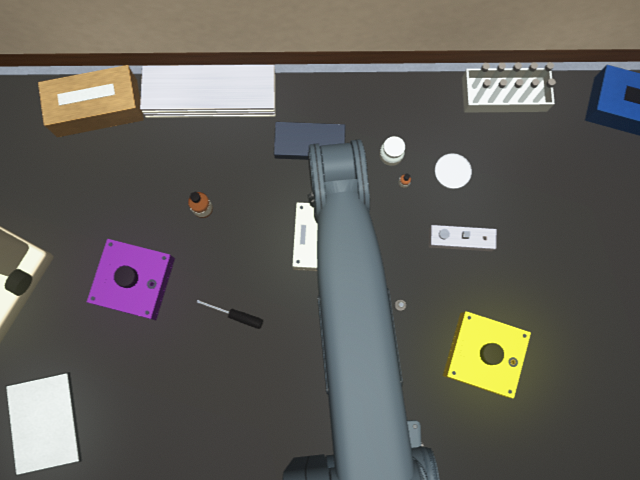

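The pin stands upright on the disc, head top at crop (265,372), and the open jaws are centred over the knob at (408,365). I'll go down around the knob.

```bash

python3 -m handwheel '{"slide":[[0,0,0.4],[0,0,0.6],[0,0,0.6],[0,0,0.6],[0,0,0.6],[0,0,0.6],[0,0,0.5],[0,0,0.3],[0,0,0.2],[0,0,0],[0,0,0]],"dr":[[0,0,0],[0,0,0],[0,0,0],[0,0,0],[0,0,0],[0,0,0],[0,0,0],[0,0,0],[0,0,0],[0,0,0],[0,0,0]]}'
python3 rel.py .5369 .1173 .063 36
python3 - <<'E'
from h import *
from cell import snapshot
for n in("scene",):
    im=snapshot(n);cv2.imwrite(f"pics/{n}8f.png",im);u,v=map(int,proj(n,[.535,.1,.07]));c=im[v-50:v+25,u-45:u+45]
    cv2.imwrite(f"pics/{n}8.png",cv2.resize(c,None,fx=8,fy=8,interpolation=cv2.INTER_CUBIC))
E
```

```text
time: 15.5
eef_pos: [0.5376, 0.1172, 0.064]
tool_rot: [180.0, -0.0, 36.0]
ft_force: [0.7, 0.8, 0.2]
grip_width: 0.0597
t 15.5 pos [0.5376 0.1172 0.064 ] rot [ 1.7997e+02 -5.0000e-02  3.6050e+01] F [0.73 0.79 0.16] M [0.031 0.036 0.063] w 0.0597
slide units now [-0.03 -0.03  0.05] at target rot [-0.03 -0.03  0.05] turn units [ 0.0001 -0.0003  0.0003]
```

View pics/scene8.png

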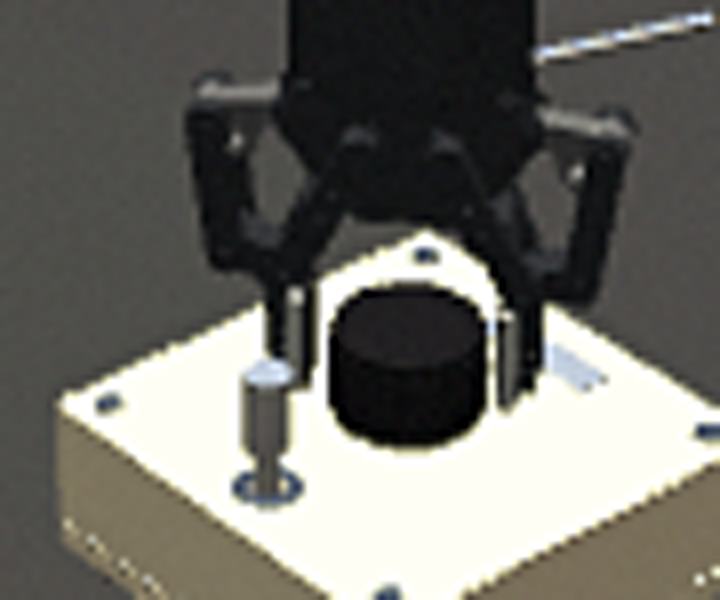

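Fingers stand on both sides of the knob, pin clear. I'll grip lightly with 20 N, which also limits the torque.

```bash

python3 -m handwheel '{"slide":[[0,0,0],[0,0,0],[0,0,0],[0,0,0],[0,0,0]],"dr":[[0,0,0],[0,0,0],[0,0,0],[0,0,0],[0,0,0]]}' 1 20
python3 rel.py .5369 .1173 .063 36
cat > pin.py <<'E'
import sys
from h import *
from cell import snapshot,manip
o=manip.get_obs();print("t",round(o['time'],2),"yaw",round(o['tool_rot'][2],2),"F",o['ft_force'].round(1),"M",o['torque'].round(2),"w",round(o['grip_width'],4))
im=snapshot("scene");cv2.imwrite("pics/last.png",im)
# pin head top: bright bluish facet above dark shank; column profile
col=im[236:272,285:288].mean(1)
b=(col[:,0]-col[:,2])
print("blue-red",b.round(0).astype(int).tolist())
E
python3 pin.py
```

```text
time: 16.05
eef_pos: [0.5385, 0.1177, 0.0646]
tool_rot: [180.0, -0.2, 36.1]
ft_force: [2.0, 2.7, 4.5]
grip_width: 0.0492
t 16.05 pos [0.5385 0.1177 0.0646] rot [179.95  -0.18  36.06] F [2.02 2.67 4.53] M [ 0.586 -0.55   0.023] w 0.0492
slide units now [-0.07 -0.03  0.08] at target rot [-0.07 -0.03  0.08] turn units [ 0.0003 -0.001   0.0003]
t 16.05 yaw 36.06 F [2.  2.7 4.5] M [ 0.59 -0.55  0.02] w 0.0492
blue-red [3, 4, 3, 3, 3, 3, 3, 1, -1, -6, -20, -26, -2, -8, -8, -8, -8, -8, 32, 28, 29, 1, -8, -6, -6, -5, -5, -7, -5, -6, -10, -4, -6, -8, -3, 33]
```

The pin head's top facet reads at rows 254–256. A 9 mm drop should move it about 3 px down. I'll turn in small steps and check each one.

```bash

python3 -m handwheel '{"slide":[[0.04,0,-0.02],[0,0,0],[0,0,0],[0,0,0]],"dr":[[0,0,0],[0,0,0.007],[0,0,0.007],[0,0,0]]}'; python3 pin.py
python3 -m handwheel '{"slide":[[0,0,0],[0,0,0]],"dr":[[0,0,0.007],[0,0,0.007]]}'; python3 pin.py
```

```text
time: 16.5
eef_pos: [0.5384, 0.1176, 0.0646]
tool_rot: [180.0, -0.1, 33.5]
ft_force: [0.2, 0.3, 5.3]
grip_width: 0.0493
t 16.5 yaw 33.45 F [0.2 0.3 5.3] M [ 0.53 -0.54 -0.09] w 0.0493
blue-red [4, 4, 3, 2, 1, 3, 2, -1, -4, -6, -19, -26, -3, -7, -8, -8, -8, -9, -8, 22, 30, 18, -5, -6, -6, -7, -6, -6, -6, -7, -11, 2, -4, -14, -6, 32]
time: 16.75
eef_pos: [0.5383, 0.1176, 0.0646]
tool_rot: [180.0, -0.1, 30.9]
ft_force: [0.8, 0.3, 4.8]
grip_width: 0.0493
t 16.75 yaw 30.93 F [0.8 0.3 4.8] M [ 0.49 -0.58  0.05] w 0.0493
blue-red [4, 4, 4, 2, 0, 1, 1, -3, -4, -6, -20, -26, -3, -7, -8, -8, -8, -9, -8, 23, 30, 20, -4, -6, -6, -8, -7, -6, -6, -5, -13, 2, -4, -14, -6, 31]
```

```bash
cat >> pin.py <<'E'
w=np.clip(b[14:30],0,None);c=(w*np.arange(14,30)).sum()/max(w.sum(),1);print("facet row",c.round(2),"sum",w.sum().round())
if c>21.3 or w.sum()<40 or abs(o['torque'][2])>0.3: print("STOP");sys.exit(1)
E
sed -i '/blue-red/d' pin.py
H="python3 -m handwheel"
python3 -m handwheel '{"slide":[[0,0,0],[0,0,0]],"dr":[[0,0,0.007],[0,0,0.007]]}' >/dev/null && python3 pin.py &&
python3 -m handwheel '{"slide":[[0,0,0],[0,0,0]],"dr":[[0,0,0.007],[0,0,0.007]]}' >/dev/null && python3 pin.py &&
python3 -m handwheel '{"slide":[[0,0,0],[0,0,0]],"dr":[[0,0,0.007],[0,0,0.007]]}' >/dev/null && python3 pin.py &&
python3 -m handwheel '{"slide":[[0,0,0],[0,0,0]],"dr":[[0,0,0.007],[0,0,0.007]]}' >/dev/null && python3 pin.py &&
python3 -m handwheel '{"slide":[[0,0,0],[0,0,0]],"dr":[[0,0,0.007],[0,0,0.007]]}' >/dev/null && python3 pin.py &&
python3 -m handwheel '{"slide":[[0,0,0],[0,0,0]],"dr":[[0,0,0.007],[0,0,0.007]]}' >/dev/null && python3 pin.py
```

```text
t 17.0 yaw 28.41 F [1.2 1.2 6. ] M [ 0.49 -0.54  0.05] w 0.0493
facet row 20.02 sum 76.0
t 17.25 yaw 25.89 F [-0.4  1.3  6.7] M [ 0.46 -0.52  0.07] w 0.0494
facet row 20.03 sum 77.0
t 17.5 yaw 23.37 F [0.6 0.  6.3] M [ 0.47 -0.49  0.13] w 0.0495
facet row 20.03 sum 78.0
t 17.75 yaw 20.85 F [-0.8  1.   5. ] M [ 0.34 -0.5   0.1 ] w 0.0493
facet row 20.0 sum 77.0
t 18.0 yaw 18.33 F [0.  0.4 5.9] M [ 0.35 -0.48  0.08] w 0.0491
facet row 20.02 sum 77.0
t 18.25 yaw 15.81 F [-0.6  1.   6.3] M [ 0.29 -0.52  0.13] w 0.0496
facet row 20.02 sum 77.0
```

```bash

python3 -m handwheel '{"slide":[[0,0,0],[0,0,0]],"dr":[[0,0,0.007],[0,0,0.007]]}' >/dev/null && python3 pin.py &&
python3 -m handwheel '{"slide":[[0,0,0],[0,0,0]],"dr":[[0,0,0.007],[0,0,0.007]]}' >/dev/null && python3 pin.py &&
python3 -m handwheel '{"slide":[[0,0,0],[0,0,0]],"dr":[[0,0,0.007],[0,0,0.007]]}' >/dev/null && python3 pin.py &&
python3 -m handwheel '{"slide":[[0,0,0],[0,0,0]],"dr":[[0,0,0.007],[0,0,0.007]]}' >/dev/null && python3 pin.py &&
python3 -m handwheel '{"slide":[[0,0,0],[0,0,0]],"dr":[[0,0,0.007],[0,0,0.007]]}' >/dev/null && python3 pin.py &&
python3 -m handwheel '{"slide":[[0,0,0],[0,0,0]],"dr":[[0,0,0.007],[0,0,0.007]]}' >/dev/null && python3 pin.py &&
python3 -m handwheel '{"slide":[[0,0,0],[0,0,0]],"dr":[[0,0,0.007],[0,0,0.007]]}' >/dev/null && python3 pin.py &&
python3 -m handwheel '{"slide":[[0,0,0],[0,0,0]],"dr":[[0,0,0.007],[0,0,0.007]]}' >/dev/null && python3 pin.py &&
python3 -m handwheel '{"slide":[[0,0,0],[0,0,0]],"dr":[[0,0,0.007],[0,0,0.007]]}' >/dev/null && python3 pin.py &&
python3 -m handwheel '{"slide":[[0,0,0],[0,0,0]],"dr":[[0,0,0.007],[0,0,0.007]]}' >/dev/null && python3 pin.py
```

```text
t 18.5 yaw 13.29 F [-0.9  0.9  5.5] M [ 0.29 -0.4   0.07] w 0.0492
facet row 20.03 sum 77.0
t 18.75 yaw 10.77 F [-0.6  0.6  7.1] M [ 0.28 -0.45  0.07] w 0.0493
facet row 20.03 sum 78.0
t 19.0 yaw 8.25 F [-0.9  1.1  6.6] M [ 0.25 -0.44  0.13] w 0.0491
facet row 20.03 sum 77.0
t 19.25 yaw 5.73 F [-0.8  0.2  7. ] M [ 0.27 -0.44  0.05] w 0.0494
facet row 20.03 sum 76.0
t 19.5 yaw 3.21 F [-1.6 -0.2  6.5] M [ 0.31 -0.33  0.13] w 0.0496
facet row 20.03 sum 78.0
t 19.75 yaw 0.7 F [-2.   1.2  7.4] M [ 0.25 -0.4   0.09] w 0.0495
facet row 20.05 sum 78.0
t 20.0 yaw -1.83 F [-2.   1.5  6.9] M [ 0.2  -0.27  0.07] w 0.049
facet row 20.03 sum 76.0
t 20.25 yaw -4.34 F [-2.6  1.8  7.4] M [ 0.15 -0.21  0.12] w 0.0492
facet row 20.04 sum 77.0
t 20.5 yaw -6.86 F [-1.9  1.4  7.1] M [ 0.19 -0.31  0.09] w 0.049
facet row 20.04 sum 75.0
t 20.75 yaw -9.38 F [-1.7  2.   7.3] M [ 0.19 -0.24  0.1 ] w 0.0494
facet row 20.04 sum 76.0
```

```bash

python3 -m handwheel '{"slide":[[0,0,0],[0,0,0]],"dr":[[0,0,0.007],[0,0,0.007]]}' >/dev/null && python3 pin.py &&
python3 -m handwheel '{"slide":[[0,0,0],[0,0,0]],"dr":[[0,0,0.007],[0,0,0.007]]}' >/dev/null && python3 pin.py &&
python3 -m handwheel '{"slide":[[0,0,0],[0,0,0]],"dr":[[0,0,0.007],[0,0,0.007]]}' >/dev/null && python3 pin.py &&
python3 -m handwheel '{"slide":[[0,0,0],[0,0,0]],"dr":[[0,0,0.007],[0,0,0.007]]}' >/dev/null && python3 pin.py &&
python3 -m handwheel '{"slide":[[0,0,0],[0,0,0]],"dr":[[0,0,0.007],[0,0,0.007]]}' >/dev/null && python3 pin.py &&
python3 -m handwheel '{"slide":[[0,0,0],[0,0,0]],"dr":[[0,0,0.007],[0,0,0.007]]}' >/dev/null && python3 pin.py &&
python3 -m handwheel '{"slide":[[0,0,0],[0,0,0]],"dr":[[0,0,0.007],[0,0,0.007]]}' >/dev/null && python3 pin.py &&
python3 -m handwheel '{"slide":[[0,0,0],[0,0,0]],"dr":[[0,0,0.007],[0,0,0.007]]}' >/dev/null && python3 pin.py &&
python3 -m handwheel '{"slide":[[0,0,0],[0,0,0]],"dr":[[0,0,0.007],[0,0,0.007]]}' >/dev/null && python3 pin.py &&
python3 -m handwheel '{"slide":[[0,0,0],[0,0,0]],"dr":[[0,0,0.007],[0,0,0.007]]}' >/dev/null && python3 pin.py
```

```text
t 21.0 yaw -11.9 F [-1.1  1.6  7.1] M [ 0.17 -0.19  0.06] w 0.0492
facet row 20.01 sum 75.0
t 21.25 yaw -14.42 F [-2.8  1.1  7.1] M [ 0.16 -0.15  0.06] w 0.0492
facet row 21.8 sum 73.0
STOP
```

```bash

python3 -m handwheel '{"slide":[[0,0,0],[0,0,0]],"dr":[[0,0,0],[0,0,0]]}' >/dev/null; python3 pin.py
python3 - <<'E'
import cv2
im=cv2.imread("pics/last.png");cv2.imwrite("pics/s9.png",cv2.resize(im[210:290,250:340],None,fx=7,fy=7,interpolation=cv2.INTER_CUBIC))
E
```

```text
t 21.5 yaw -14.4 F [-2.8  1.   7.9] M [ 0.14 -0.17 -0.06] w 0.0494
facet row 22.27 sum 91.0
STOP
```

View pics/s9.png

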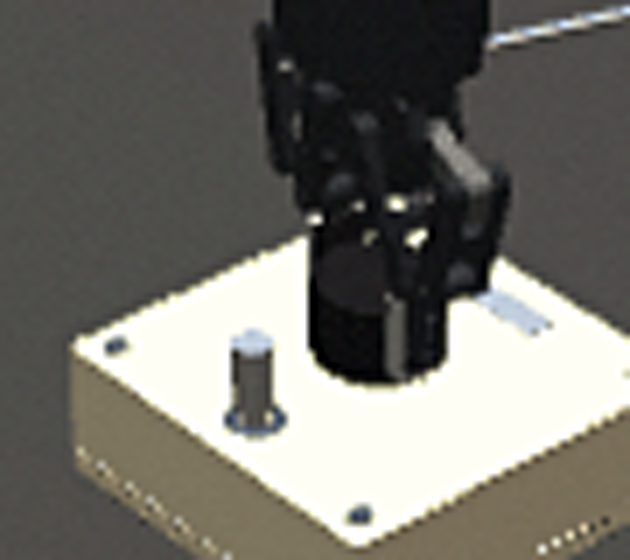

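The pin has dropped: facet 20.0→22.3 px, and the head is now just above the ring at crop (252,340). I'll stop turning, release the knob and lift.

```bash

python3 -m handwheel '{"slide":[[0,0,0],[0,0,0],[0,0,0],[0,0,0],[0,0,-0.2],[0,0,-0.5],[0,0,-0.8],[0,0,-0.9],[0,0,-0.9],[0,0,-0.9],[0,0,-0.5],[0,0,-0.2],[0,0,0]],"dr":[[0,0,0],[0,0,0],[0,0,0],[0,0,0],[0,0,0],[0,0,0],[0,0,0],[0,0,0],[0,0,0],[0,0,0],[0,0,0],[0,0,0],[0,0,0]]}' -0.4 20
python3 rel.py .533 .0593 .12 -3.9; python3 pin.py
python3 - <<'E'
import cv2
im=cv2.imread("pics/last.png");cv2.imwrite("pics/s10.png",cv2.resize(im[210:290,250:340],None,fx=7,fy=7,interpolation=cv2.INTER_CUBIC))
E
```

```text
time: 22.85
eef_pos: [0.5383, 0.1177, 0.1627]
tool_rot: [-180.0, -0.1, -14.4]
ft_force: [-0.0, 0.6, -0.2]
grip_width: 0.0596
t 22.85 pos [0.5383 0.1177 0.1627] rot [-1.7998e+02 -7.0000e-02 -1.4350e+01] F [-0.    0.56 -0.16] M [ 0.018 -0.043  0.01 ] w 0.0596
slide units now [0.46 2.89 2.13] at target rot [-0.07  2.93  2.13] turn units [-0.0001 -0.0004 -0.0581]
t 22.85 yaw -14.35 F [-0.   0.6 -0.2] M [ 0.02 -0.04  0.01] w 0.0596
facet row 22.3 sum 93.0
STOP
```

View pics/s10.png

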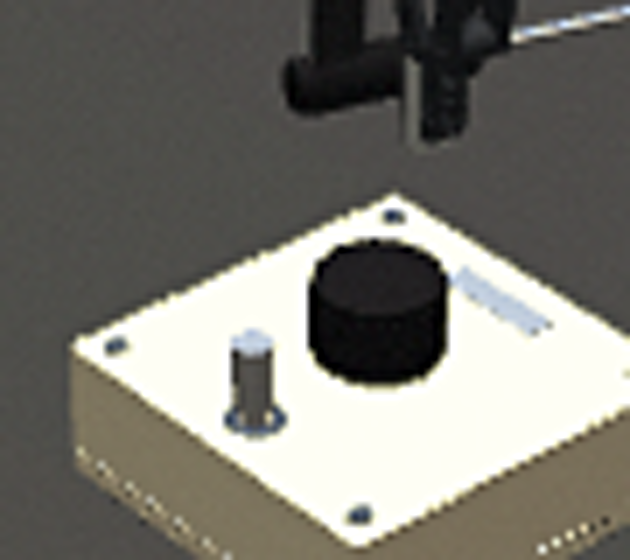

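```bash

python3 - <<'E'
from h import *
g=[.5332,.0595]
for z in(.100,.091,.084): print(z,proj("scene",g+[z])-[0,236])
E
python3 -m handwheel '{"slide":[[0.1,0.3,0],[0.12,0.9,0],[0.12,0.9,0],[0.12,0.69,0],[0,0.1,0],[0,0,0.4],[0,0,0.7],[0,0,0.5],[0,0,0.3],[0,0,0],[0,0,0]],"dr":[[0,0,0],[0,0,0],[0,0,0],[0,0,0],[0,0,0],[0,0,0],[0,0,0],[0,0,0],[0,0,0],[0,0,0],[0,0,0]]}' 1 20
python3 rel.py .533 .0593 .1 -14.35
```

```text
0.1 [286.40283889  19.43111909]
0.091 [286.39931345  22.44075399]
0.084 [286.39658778  24.7676391 ]
time: 24.0
eef_pos: [0.5323, 0.0596, 0.1236]
tool_rot: [180.0, 0.0, -14.3]
ft_force: [0.2, -0.3, 0.2]
grip_width: -0.0003
t 24.0 pos [0.5323 0.0596 0.1236] rot [ 1.800e+02  3.000e-02 -1.433e+01] F [ 0.22 -0.25  0.23] M [-0.057 -0.069 -0.   ] w -0.0003
slide units now [0.04 0.01 1.18] at target rot [0.04 0.01 1.18] turn units [0.     0.0002 0.0001]
```

The facet row matches the dropped height (22.44 expected). I'll approach the head with shut fingers and press gently, watching Fz.

```bash

python3 -m handwheel '{"slide":[[0.04,0.01,0.4],[0,0,0.5],[0,0,0.3],[0,0,0.15],[0,0,0],[0,0,0]],"dr":[[0,0,0],[0,0,0],[0,0,0],[0,0,0],[0,0,0],[0,0,0]]}'
python3 rel.py .533 .0593 .091 -14.35
python3 -m handwheel '{"slide":[[0,0,0.02],[0,0,0.02],[0,0,0.02]],"dr":[[0,0,0],[0,0,0],[0,0,0]]}'
python3 rel.py .533 .0593 .084 -14.35
```

```text
time: 24.6
eef_pos: [0.5332, 0.059, 0.0969]
tool_rot: [-180.0, -0.0, -14.4]
ft_force: [-0.3, -0.3, 0.1]
grip_width: 0.0002
t 24.6 pos [0.5332 0.059  0.0969] rot [-180.     -0.    -14.35] F [-0.3  -0.31  0.14] M [-0.057 -0.008 -0.027] w 0.0002
slide units now [-0.02 -0.01  0.3 ] at target rot [-0.02 -0.01  0.3 ] turn units [-0. -0. -0.]
time: 24.9
eef_pos: [0.5334, 0.059, 0.096]
tool_rot: [-180.0, -0.0, -14.4]
ft_force: [-0.1, 1.0, -0.2]
grip_width: 0.0001
t 24.9 pos [0.5334 0.059  0.096 ] rot [-1.7999e+02 -3.0000e-02 -1.4350e+01] F [-0.15  0.98 -0.21] M [-0.     0.033  0.033] w 0.0001
slide units now [-0.02 -0.01  0.6 ] at target rot [-0.02 -0.01  0.6 ] turn units [-0.     -0.0002 -0.    ]
```

```bash

for i in 1; do python3 -m handwheel '{"slide":[[0,0,0.04],[0,0,0.04],[0,0,0.04],[0,0,0.04],[0,0,0.02]],"dr":[[0,0,0],[0,0,0],[0,0,0],[0,0,0],[0,0,0]]}'; done
python3 -m handwheel '{"slide":[[0,0,0.02],[0,0,0.02],[0,0,0.02]],"dr":[[0,0,0],[0,0,0],[0,0,0]]}'
python3 -m handwheel '{"slide":[[0,0,0.02],[0,0,0.02],[0,0,0.02]],"dr":[[0,0,0],[0,0,0],[0,0,0]]}'
```

```text
time: 25.4
eef_pos: [0.5331, 0.059, 0.0919]
tool_rot: [180.0, 0.0, -14.4]
ft_force: [-0.2, 0.9, 0.3]
grip_width: -0.0002
time: 25.7
eef_pos: [0.5332, 0.059, 0.0909]
tool_rot: [-180.0, -0.0, -14.4]
ft_force: [0.2, 0.6, 1.1]
grip_width: -0.0
time: 26.0
eef_pos: [0.5337, 0.059, 0.0904]
tool_rot: [-180.0, -0.1, -14.4]
ft_force: [-0.2, 0.7, 4.0]
grip_width: 0.0001
```

Contact is at z≈0.091, as expected. I'll keep pressing gently.

```bash

python3 -m handwheel '{"slide":[[0,0,0.02],[0,0,0.02],[0,0,0.02]],"dr":[[0,0,0],[0,0,0],[0,0,0]]}'
python3 -m handwheel '{"slide":[[0,0,0.02],[0,0,0.02],[0,0,0.02]],"dr":[[0,0,0],[0,0,0],[0,0,0]]}'
python3 -m handwheel '{"slide":[[0,0,0.02],[0,0,0.02],[0,0,0.02]],"dr":[[0,0,0],[0,0,0],[0,0,0]]}'
```

```text
time: 26.3
eef_pos: [0.5337, 0.059, 0.0891]
tool_rot: [-180.0, -0.1, -14.4]
ft_force: [0.2, -0.1, 4.2]
grip_width: 0.0003
time: 26.6
eef_pos: [0.5333, 0.059, 0.0874]
tool_rot: [-180.0, -0.0, -14.4]
ft_force: [0.9, 0.6, 4.5]
grip_width: 0.0001
time: 26.9
eef_pos: [0.5333, 0.059, 0.0861]
tool_rot: [-180.0, -0.0, -14.4]
ft_force: [0.0, 1.4, 4.0]
grip_width: 0.0001
```

```bash

python3 -m handwheel '{"slide":[[0,0,0.02],[0,0,0.02],[0,0,0.02]],"dr":[[0,0,0],[0,0,0],[0,0,0]]}'
python3 -m handwheel '{"slide":[[0,0,0.02],[0,0,0.02],[0,0,0.01]],"dr":[[0,0,0],[0,0,0],[0,0,0]]}'
python3 -m handwheel '{"slide":[[0,0,0.02],[0,0,0]],"dr":[[0,0,0],[0,0,0]]}'
```

```text
time: 27.2
eef_pos: [0.5333, 0.059, 0.0849]
tool_rot: [-180.0, -0.0, -14.3]
ft_force: [0.5, 0.0, 4.5]
grip_width: -0.0
time: 27.5
eef_pos: [0.5333, 0.059, 0.0842]
tool_rot: [-180.0, -0.0, -14.3]
ft_force: [-0.0, 0.4, 6.5]
grip_width: 0.0001
time: 27.7
eef_pos: [0.5334, 0.059, 0.0842]
tool_rot: [-180.0, -0.0, -14.3]
ft_force: [-0.5, 1.3, 7.7]
grip_width: 0.0002
```

z has stopped at 0.0842 with the force rising, so the head is on the housing. One small press more, then retreat and look.

```bash

python3 -m handwheel '{"slide":[[0,0,0.02],[0,0,0]],"dr":[[0,0,0],[0,0,0]]}'
python3 -m handwheel '{"slide":[[0,0,-0.1],[0,0,-0.3],[0,0,-0.6],[0,0,-0.9],[0,0,-0.9],[0,0,-0.9],[0,0,-0.7],[0,0,-0.3],[0,0,0],[0,0,0]],"dr":[[0,0,0],[0,0,0],[0,0,0],[0,0,0],[0,0,0],[0,0,0],[0,0,0],[0,0,0],[0,0,0],[0,0,0]]}'
python3 pin.py
python3 - <<'E'
import cv2
im=cv2.imread("pics/last.png");cv2.imwrite("pics/s11.png",cv2.resize(im[210:290,250:340],None,fx=7,fy=7,interpolation=cv2.INTER_CUBIC))
E
```

```text
time: 27.9
eef_pos: [0.5335, 0.059, 0.0841]
tool_rot: [-180.0, -0.1, -14.3]
ft_force: [-0.7, 0.1, 8.4]
grip_width: 0.0001
time: 28.9
eef_pos: [0.5328, 0.059, 0.1764]
tool_rot: [180.0, 0.1, -14.3]
ft_force: [0.1, 0.1, -0.5]
grip_width: 0.0001
t 28.9 yaw -14.35 F [ 0.1  0.1 -0.5] M [-0.02 -0.01 -0.04] w 0.0001
facet row 24.3 sum 92.0
STOP
```

View pics/s11.png

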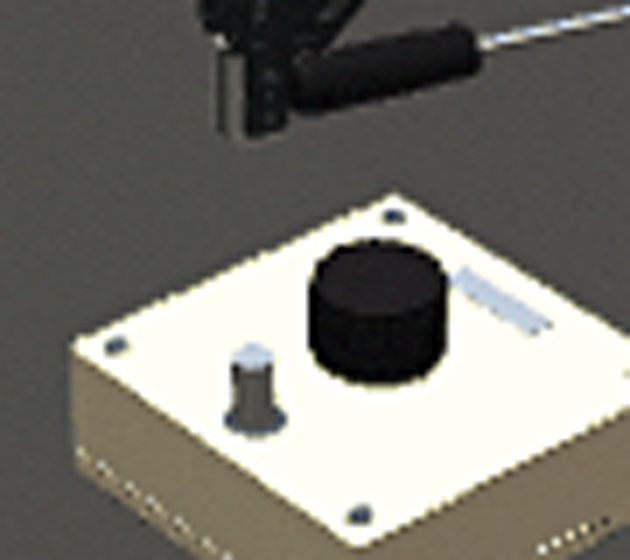

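The head now covers the ring, at crop (255,419). I'll measure its travel at sub-pixel level against the previous picture.

```bash

python3 - <<'E'
from h import *
def prof(f):
    im=cv2.imread(f).astype(float);c=im[:, (284-250)*7:(288-250)*7].mean(1);return c
# front edge of facet: facet brightness -> gray of the side ; s7: 8x crop other origin skip
for f in("s9","s10","s11"):
    c=prof(f"pics/{f}.png");b=c[:,0]-c[:,2];g=c.mean(1)
    w=np.clip(b[300:400],5,None)-5;y=(w*np.arange(300,400)).sum()/w.sum()
    seg=g[330:400];i=np.where(np.diff((seg<150).astype(int))==1)[0]
    print(f,"facet",(y/7+210-236).round(2),"front edge",[(330+j)/7+210-236 for j in i])
im=cv2.cvtColor(cv2.imread("pics/last.png"),cv2.COLOR_BGR2GRAY);print(im[256:274,280:293])
for z in(.056,.0575,.063): print(z,proj("scene",[.5332+.0047,.0595-.0064,z]))
E
```

```text
s9 facet 22.78 front edge [np.float64(24.285714285714278)]
s10 facet 22.79 front edge [np.float64(24.285714285714278)]
s11 facet 24.78 front edge [np.float64(26.285714285714278)]
[[253 253 253 253 253 253 253 253 253 253 253 253 254]
 [253 253 253 253 253 253 254 253 253 253 253 253 254]
 [253 253 253 254 254 254 254 254 254 253 253 253 254]
 [253 253 254 251 242 199 203 229 252 254 253 253 254]
 [253 253 254 228 207 203 204 206 206 253 254 253 254]
 [253 254 254 200 209 210 206 211 192 244 254 253 254]
 [253 254 255  42 113 174 154 139  61 251 254 253 253]
 [253 254 255  60  73  77  73  73  78 252 254 253 253]
 [253 254 255  76  74  82  80  75  78 252 254 253 253]
 [253 254 255 137  74  83  80  76  79 252 254 254 253]
 [253 254 255 135  71  82  79  77  74 213 255 254 253]
 [253 254 255 132  74  84  79  76  75 211 255 254 253]
 [254 254 211  69  74  82  80  77  72  83 221 254 254]
 [254 255  90  74  76  85  79  77  75  76  98 252 254]
 [254 255  89  79  75  77  77  76  82  77 111 253 254]
 [254 254 217 125 112  87  88  85 106 119 233 254 254]
 [254 254 255 255 253 170 174 171 232 250 255 254 253]
 [252 255 254 254 254 255 255 255 254 254 254 253 253]]
0.056 [285.84764264 271.77818131]
0.0575 [285.8479172 271.289644 ]
0.063 [285.8489265  269.49368836]
```

```bash

python3 -m handwheel '{"slide":[[0,0.4,0],[0,0.8,0],[0,0.95,0],[0,0.95,0],[0,0.95,0],[0,0.95,0],[0,0.95,0],[0,0.95,0],[0,0.95,0],[0,0.95,0],[0,0.95,0],[0,0.95,0],[0,0.95,0],[0,0.7,0],[0,0.3,0],[0,0,0],[0,0,0]],"dr":[[0,0,0],[0,0,0],[0,0,0],[0,0,0],[0,0,0],[0,0,0],[0,0,0],[0,0,0],[0,0,0],[0,0,0],[0,0,0],[0,0,0],[0,0,0],[0,0,0],[0,0,0],[0,0,0],[0,0,0]]}'
python3 - <<'E'
from h import *
from cell import snapshot
t=snapshot("top");cv2.imwrite("pics/top12f.png",t)
cv2.imwrite("pics/scene12.png",snapshot("scene"))
cv2.imwrite("pics/top12.png",cv2.resize(t[205:265,300:380],None,fx=8,fy=8,interpolation=cv2.INTER_CUBIC))
print((proj("top",[.5332,.0595,.084])-[300,205])*8,(proj("top",[.5332,.0595,.056])-[300,205])*8)
E
```

```text
time: 30.65
eef_pos: [0.4704, -0.1859, 0.177]
tool_rot: [-180.0, 0.0, -14.3]
ft_force: [1.0, -0.1, 0.5]
grip_width: -0.0001
[412.49619706 235.97904531] [406.45562117 255.08226534]
```

View pics/top12.png

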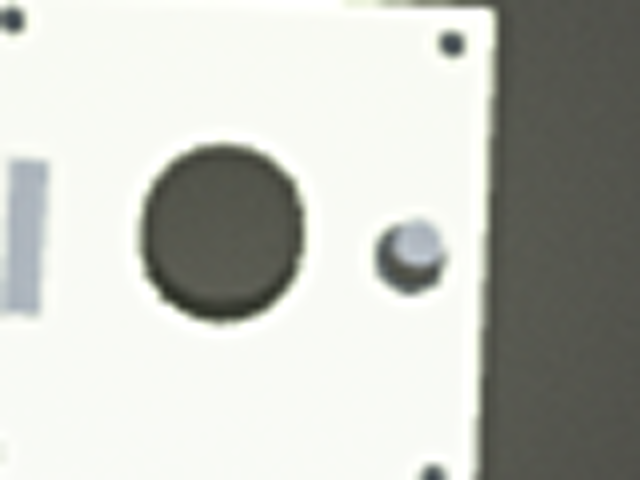

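View pics/scene12.png

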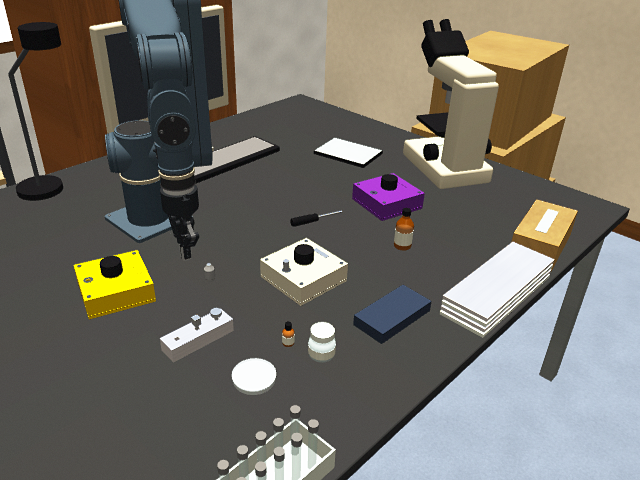

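The top view shows the head at crop (418,240), offset (8,−17) from the ring. Flush predicts (6,−19) and a pin still 7 mm up (7.5,−24), so it is flush. The other pins and bystanders are unmoved and the arm is clear.

```bash
python3 -c "
from cell import job; print(job.finish_job())"
```

```text
the job is handed in; nothing more can be done
None
```

The index pin is locked in the cream stage, with its head flush on the housing as far as I can measure. The job was handed in at about 31 s of the 72 s allowed; no verdict was reported.

**What I did:**
- I took the round-headed pin from the stand and stood it in the guide hole. The deepest I held it was about 2–3 mm above the disc, where I released it to settle.
- I turned the knob about 50° in 2.5° steps with a 20 N grip. Turning torque was about 0.1 N m, and I stopped in the step where the pin dropped.
- I then pressed the head down with shut fingers. The seat slid at about 4–4.5 N.

**Last checks:**
- **Press:** the fingers touched the head at z ≈ 0.091 m and stopped at 0.084 m, the flush height. Force at the stop rose to 8.4 N, under the 12 N limit.
- **Top view:** the head's offset from the guide ring matches a flush pin within about 0.3 px.
- **Surroundings:** in the last scene view the other pins and bystanders look unmoved. The arm stands clear of everything.

**Disagreement:** in the scene view the head moved 2 px during the press, where about 2.3 px was expected. The picture only resolves whole pixels, so I relied on the press height and the top view instead.

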